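# Put the brandy bottles back on their own coasters

## Robot

A 6-joint arm with a two-finger parallel gripper is mounted at the origin on the work surface. World frame = base frame: x ahead of the robot, y to its left, z up, the work surface at z = 0. Lengths are in m, angles in rad, forces in N, time in s.
With the tool pointing down it reaches from about 0.25 to 0.725 m from the base axis. Payload 4 kg.
Tool frame: the origin (TCP) lies midway between the tips of the shut fingers; the grasp point (between the pads) lies grip_point_offset behind it (grip_point_offset is the distance from the TCP to the grasp point, in m); z points along the fingers, y is the line along which they close (so a half turn about z gives the same grasp; the last joint's range is limited). The gripper opens to 85 mm and grips with 20 to 120 N. Pads are 22 mm wide; open, the fingers measure 114 mm over their backs; the gripper's body (76 mm by 85 mm) begins 54 mm behind the grasp point. The pads swing forward as they close: fully open they stand 13 mm farther back than shut.
Start: joints at [1.332, 0.241, 0.005, 1.335, 0, 1.571], TCP at [0.118, 0.486, 0.231] pointing down, gripper open.
Joint ranges: [-2.72, 2.72], [-1.05, 1.87], [-1.09, 1.28], [-1.99, 2.15], [-1.42, 1.44], [-3.14, 3.14]. Speed limits (rad/s): [2.79, 2.79, 3.14, 3.14, 3.14, 3.14].

## Interface

Orientations are given as a unit quaternion [x, y, z, w].
In Python, from workcell import * gives the robot as it stands. The module is installed in compiled form; this text tells all that it offers.
- The arm moves only by the tool arm_command, never from a script. Its arguments are lists of equal length, an entry for each row: "slide": the shift along the tool's x, y, z in cm, a list of three; "spin": the turn about the tool's z in degrees. A call has exactly 5 rows; each row is the pose to reach, as a shift and turn from the pose commanded when the call began, along the tool's axes at that moment; what a row does not reach only later rows make up. A row lasts 1/8 s, in which the tool goes at most 62.5 mm and 10.7 degrees, less where a joint would pass 70% of its speed; a pose out of reach is approached as far as the arm can. A call with a gripper value outside its range is refused whole. "jaw" is the finger opening in cm, from 0 to 8.54, set as the call begins (left out, the last holds). The fingers move at their own pace and stop on an object; the grip force is fixed at half the most. Time passes only in rows, so rows that repeat a pose let the fingers close, or fill a call up. It gives the time, the measured TCP pose, the force, the opening and the grip force at its end, in the units of the state.
- get_obs(): the state, without advancing time (a new reading comes with each control period).
- camera(name): name is "scene" or "top"; returns a dict with "pixels" (420x560x3 uint8, red, green, blue), "range_z" (420x560 float32, m along the optical axis (not along the pixel's ray), 0 where there is no reading), "intrinsics" (3x3 intrinsics, pixels), "k1" (the pictures are not rectified: a ray, as slopes to the right and down, at radius r is drawn at 1 + k1 r^2 times it, then the intrinsics apply), "rvec" (rotation vector, rad) and "tvec" (3), from world to camera coordinates, as OpenCV has them. Camera axes: x right, y down, z forward; pixel columns grow to the right and rows downward; lengths in m; the calibration is good to about 2 mm. A picture is of the moment at which its call begins.
- job_done(): hands the job in; it is judged then, once.
Trained networks look in a picture, given as the dict that the camera call returned (one of the last four; its "shot" number tells which), for a name from the list of things; names that differ only in an ending like _2 or _b are one class to them, and where a whole thing is asked for, a point or a joint stands for the part that bears it (a point fixed in the world has none). Each returns a list of dicts, best first, with "confidence" (0 to 1); they miss things now and then, are a little off and sometimes report something else, mostly with a low value. They report only what shows in the picture. A call takes as long as a camera call. They do not tell look-alikes from the thing itself.
- recognise(picture, thing): "centre" ([column, row] in pixels, amid what is visible of it).
- landmark_of(picture, thing): "centre" ([column, row] in pixels: a listed point, or the origin of a listed thing).
The state is a dict: "clock": time; "joint_pos": joint angles; "joint_vel": joint speeds; "tau": joint torques, N m; "eef_pos": TCP position; "tool_rot": TCP orientation; "ft_force": force on the tool from outside, world axes, zero at the start; "ft_torque": the same for the moment, N m; "grip_width": finger opening in m; "grasp_force": force on a finger pad.
Only numpy, scipy, OpenCV 4.12 (cv2) and the standard library are available. Lean on these libraries where they do the work, as an engineer would, in place of code of your own. Each camera call takes 0.05 s, during which the arm holds its last target. There are 200 camera calls.

## Task

The three small brandy bottles are each standing on the wrong coaster. Use the bare slate to set one of them aside on the way, and end with every bottle standing centred on the coaster of its own shape: round on round, square on square, and the flat flask lengthwise along the oblong one. Set each down gently, do not knock any over, and do not shift the tumbler, the dish or the bung that stand among them.

Things in the scene. Friction and masses are not known exactly. Their poses are not given: they have to be found in the camera images.
- bottle_round: Loose round bottle of dark green glass, 139 mm tall, about 0.3 kg, starts on the square coaster. Cylinder body 56 mm across and 78 mm high; above that a cone 15 mm high, then a plain round neck 26 mm across and 36 mm long (thin 29 mm lip in its top 5 mm), topped by a cork stopper 22 mm across and 10 mm high. Origin: centre of the underside, z up along the neck.
- bottle_square: Loose square bottle of dark green glass, 133 mm tall, about 0.3 kg, starts on the oblong coaster. Body 52 x 52 mm and 72 mm high; above that a cone 15 mm high, then a plain round neck 26 mm across and 36 mm long (thin 29 mm lip in its top 5 mm), topped by a cork stopper 22 mm across and 10 mm high. Origin: centre of the underside, z up along the neck. x and y square to its faces.
- bottle_flask: Loose flat flask of dark green glass, 127 mm tall, about 0.3 kg, starts on the round coaster. Body 76 mm long (its x axis), 40 mm thick (its y axis) and 66 mm high; above that a cone 15 mm high, then a plain round neck 26 mm across and 36 mm long (thin 29 mm lip in its top 5 mm), topped by a cork stopper 22 mm across and 10 mm high. Origin: centre of the underside, z up along the neck.
- coaster_round: Round dark wooden coaster, flat, 94 mm across, 10 mm thick, fixed to the bench. Origin: centre of its underside, on the bench (z = 0).
- coaster_square: Square dark wooden coaster, flat, 84 x 84 mm, 10 mm thick, fixed to the bench. Origin: centre of its underside, on the bench; x and y along its sides.
- coaster_oblong: Oblong dark wooden coaster, flat, 116 mm (its x axis) x 72 mm (its y axis), 10 mm thick, fixed to the bench. Origin: centre of its underside, on the bench.
- slate: Dark grey slate slab, flat, 140 mm (its x axis) x 100 mm, 10 mm thick, fixed to the bench, empty at the start: the free spot. Origin: centre of its underside, on the bench.
- tumbler: Clear glass tumbler, 62 mm across the rim, 75 mm tall. Loose bystander, must stay where it stands. Origin: centre of the underside.
- dish: Shallow steel tasting dish, 76 mm across, 22 mm tall. Loose bystander, must stay where it stands. Origin: centre of the underside.
- bung: Pale wooden barrel bung, a tapered plug 52 mm across the top, 42 mm tall. Loose bystander, must stay where it stands. Origin: centre of the underside.
Things that resemble listed ones, but are neither listed nor needed, are in the scene too. Leave any pink look-alike of the coaster_round alone.

How it is judged:
By the outcome, as a careful person would: the job done as asked, in the order asked, and still so for the second after the job is handed in, with the robot touching nothing.
It also fails if it takes over 106 s, if anything falls off the work surface, if the arm or the gripper's body presses on something with over 40 N, if the wrist force passes 120 N, or if a joint passes its speed limit or range.

## Working session

There is one attempt and no reset: what is moved stays moved. The work goes in short steps, Python scripts to look and compute and a tool call to move; the robot and the scene stay as the last step left them, time stands still between calls to the robot, and variables do not carry over. Pictures are saved under pics/ and viewed, at most 14 in all, crops included, and the job is handed in when it is done.

Besides the shell and the picture viewer there is one more tool, called after "Call:" as name(argument=value, ...), one argument or row to a line, values as JSON. arm_command: Moves the arm, as the interface text tells. Its arguments: {"type":"object","properties":{"slide":{"type":"array","items":{"type":"array","items":{"type":"number"}}},"spin":{"type":"array","items":{"type":"number"}},"jaw":{"type":"number"}},"required":["slide","spin"]}

```bash
mkdir -p pics
cat > h.py <<'E'
from workcell import *
import numpy as np, cv2
from scipy.spatial.transform import Rotation as R
def cloud(c):
    K=np.array(c["intrinsics"]);h,w=c["range_z"].shape
    u,v=np.meshgrid(np.arange(w),np.arange(h))
    return deproj(c,u.ravel(),v.ravel(),c["range_z"].ravel()).reshape(h,w,3)
def deproj(c,u,v,z):
    K=np.array(c["intrinsics"]);k=c["k1"]
    x=(np.asarray(u)-K[0,2])/K[0,0];y=(np.asarray(v)-K[1,2])/K[1,1]
    a,b=x.copy(),y.copy()
    for _ in range(20):
        f=1+k*(a*a+b*b);a=x/f;b=y/f
    P=np.stack([a*z,b*z,np.asarray(z)],-1)
    Rm=cv2.Rodrigues(np.array(c["rvec"],float))[0]
    return (P-np.array(c["tvec"]).ravel())@Rm
def onplane(c,u,v,z):
    a=deproj(c,np.array([float(u)]),np.array([float(v)]),np.array([0.]))[0]
    b=deproj(c,np.array([float(u)]),np.array([float(v)]),np.array([1.]))[0]
    return a+(b-a)*(z-a[2])/(b[2]-a[2])
def save(c,n,crop=None,s=1):
    im=c["pixels"][:,:,::-1]
    if crop: im=im[crop[1]:crop[3],crop[0]:crop[2]]
    cv2.imwrite("pics/"+n,cv2.resize(im,None,fx=s,fy=s,interpolation=cv2.INTER_CUBIC))
E
python3 - <<'E'
from h import *
names="bottle_round bottle_square bottle_flask coaster_round coaster_square coaster_oblong slate tumbler dish bung".split()
for n in ("top","scene"):
    c=camera(n);save(c,n+"0.png",s=1.4);P=cloud(c)
    np.save(n+"P.npy",P);np.save(n+"I.npy",c["pixels"])
    print(n,-cv2.Rodrigues(np.array(c["rvec"],float))[0].T@np.array(c["tvec"]).ravel())
    for t in names:
        print(t,[(np.round(d["centre"]).tolist(),round(d["confidence"],2),np.round(onplane(c,*d["centre"],.01)[:2],3).tolist()) for d in landmark_of(c,t)[:4]])
o=get_obs();print(o)
E
```

```text
top [0.29252654 0.0380099  0.89211122]
bottle_round [([426.0, 251.0], 0.9, [0.442, -0.258])]
bottle_square [([218.0, 146.0], 0.89, [0.618, 0.204])]
bottle_flask [([370.0, 164.0], 0.79, [0.619, -0.128]), ([427.0, 253.0], 0.58, [0.44, -0.261]), ([222.0, 150.0], 0.43, [0.61, 0.194])]
coaster_round [([367.0, 163.0], 0.95, [0.618, -0.121]), ([195.0, 287.0], 0.92, [0.314, 0.206]), ([378.0, 310.0], 0.8, [0.313, -0.166]), ([156.0, 137.0], 0.66, [0.626, 0.343])]
coaster_square [([428.0, 253.0], 0.7, [0.44, -0.261]), ([209.0, 232.0], 0.24, [0.43, 0.194])]
coaster_oblong [([222.0, 151.0], 0.85, [0.609, 0.193]), ([428.0, 251.0], 0.4, [0.443, -0.263])]
slate [([276.0, 222.0], 0.66, [0.466, 0.06])]
tumbler [([289.0, 158.0], 0.92, [0.611, 0.048])]
dish [([343.0, 243.0], 0.65, [0.44, -0.083])]
bung [([206.0, 230.0], 0.79, [0.433, 0.202])]
scene [0.99309278 0.81525698 0.75225128]
bottle_round [([229.0, 160.0], 0.7, [0.432, -0.259]), ([286.0, 232.0], 0.56, [0.471, 0.07])]
bottle_square [([261.0, 298.0], 0.84, [0.62, 0.211]), ([256.0, 200.0], 0.59, [0.463, -0.07]), ([262.0, 293.0], 0.38, [0.612, 0.2]),
[... 749 characters left out ...]
pos': array([ 1.33200544e+00,  2.40588153e-01,  4.97411694e-03,  1.33521977e+00,
       -1.17471151e-05,  1.57079664e+00]), 'joint_vel': array([-9.29278793e-04, -7.06138696e-04, -1.09508736e-03, -6.17756853e-06,
        7.91693234e-04, -9.49170964e-04]), 'tau': array([ 6.90832312e-04, -3.72221482e+01,  2.52694649e+01,  1.20524739e-03,
        2.69581903e-05, -3.61467784e-06]), 'eef_pos': array([0.11826248, 0.48579102, 0.23130249]), 'tool_rot': array([ 1.19112133e-01,  9.92880808e-01, -1.93042217e-05,  3.59982419e-06]), 'ft_force': array([-0.46030949, -0.36877895, -0.28045855]), 'ft_torque': array([ 0.02781148,  0.05798334, -0.02757284]), 'grasp_force': 0.0, 'grip_width': 0.08543024299205827}
```

View pics/top0.png

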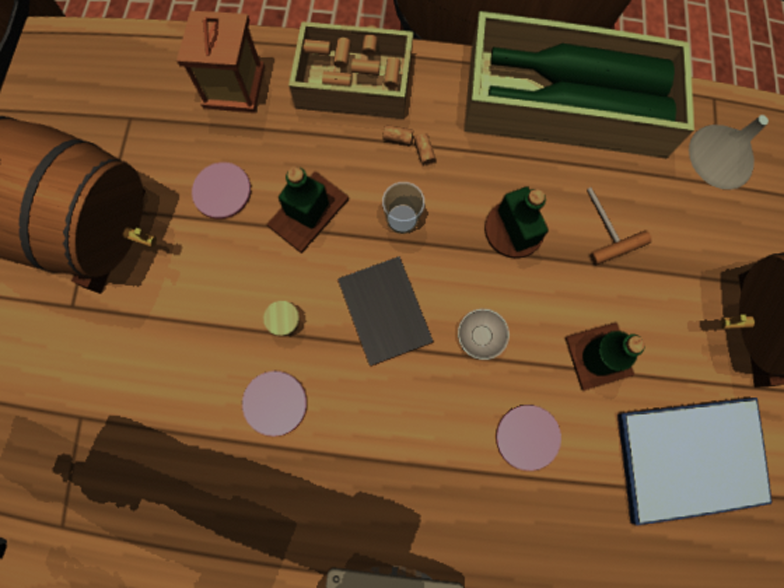

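View pics/scene0.png

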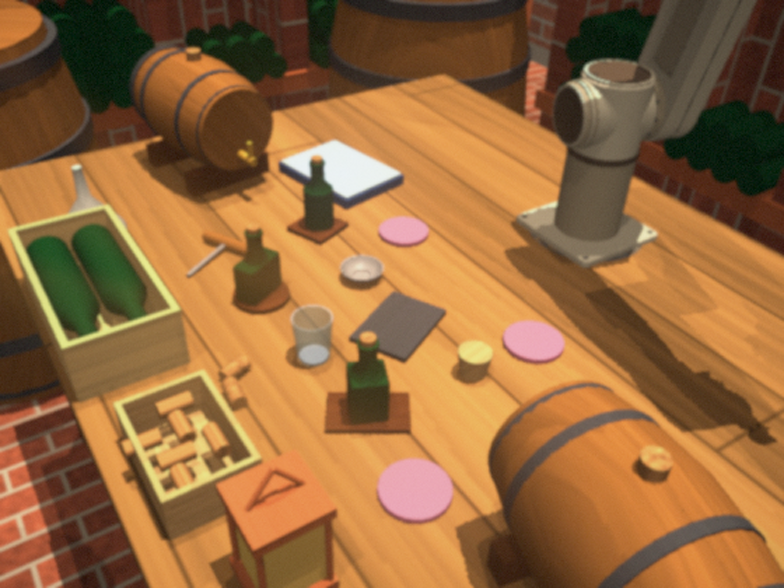

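Top view (784-px picture): round-coaster candidates are the brown disc (516,228) under the flask, and the pink discs (221,190), (275,403), (529,437). The brown wooden one fits the description. The square bottle is on the oblong coaster (307,210), the round bottle on the square one (600,355), the bare slate is at (385,310), the tumbler at (403,207), the dish at (484,335) and the bung at (281,318).

Run:
```python
from h import *
P=np.load("topP.npy");I=np.load("topI.npy").astype(int);S=np.load("sceneP.npy");SI=np.load("sceneI.npy").astype(int)
for nm,Q in(("top",P),("scene",S)):
  for b,(x,y) in dict(round=(.44,-.26),square=(.61,.195),flask=(.615,-.125)).items():
    m=(np.hypot(Q[...,0]-x,Q[...,1]-y)<.07)&(Q[...,2]>.02)
    q=Q[m];z=q[:,2]
    print(nm,b,m.sum(),"zmax",z.max().round(4),end=" ")
    c=q[z>z.max()-.004]; print("cork",len(c),c.mean(0).round(4), (c.max(0)-c.min(0)).round(3),end=" ")
    n=q[(z>.1)];print("neck",len(n),((n.max(0)+n.min(0))/2).round(4),end=" ")
    bd=q[(z<.075)];(cx,sz,a)=cv2.minAreaRect((bd[:,:2]*1000).astype(np.float32));print("body",np.round(cx,1),np.round(sz,1),round(a,1))
# flat things: z map
for k,(x,y) in dict(sq=(.44,-.26),ob=(.61,.195),rd=(.615,-.125),slate=(.466,.06)).items():
  for nm,Q,J in(("top",P,I),("scene",S,SI)):
    m=(np.hypot(Q[...,0]-x,Q[...,1]-y)<.1)&(abs(Q[...,2]-.01)<.0045)
    q=Q[m];
    if len(q)<5: print(k,nm,"few",len(q));continue
    M=m.astype(np.uint8);M=cv2.morphologyEx(M,cv2.MORPH_OPEN,np.ones((2,2)));q=Q[M>0]
    (cx,sz,a)=cv2.minAreaRect((q[:,:2]*1000).astype(np.float32));print(k,nm,len(q),q[:,2].mean().round(4),np.round(cx,1),np.round(sz,1),round(a,1),"mean",q.mean(0).round(3))
m=(abs(P[...,0]-.45)<.25)&(abs(P[...,1])<.3)
print("bench z",np.percentile(P[m][:,2],[5,25,50,75]).round(4))
for k,(x,y) in dict(tum=(.611,.048),dish=(.44,-.083),bung=(.433,.202)).items():
    for Q in(P,S):
      q=Q[(np.hypot(Q[...,0]-x,Q[...,1]-y)<.06)&(Q[...,2]>.015)];print(k,len(q),((q.max(0)+q.min(0))/2).round(3),q[:,2].max().round(3))
save({"pixels":I.astype(np.uint8)},"crop1.png",(180,100,480,320),2.6)
```

```text
top round 1031 zmax 0.1506 cork 82 [ 0.4349 -0.2632  0.1484] [0.02  0.02  0.004] neck 320 [ 0.4353 -0.2627  0.1254] body [ 429.8 -247.7] [56.6 25.8] 19.6
top square 975 zmax 0.1443 cork 86 [0.6118 0.1995 0.142 ] [0.021 0.021 0.004] neck 242 [0.6122 0.1993 0.1222] body [597.3 193.4] [36.2 68.5] 23.0
top flask 1113 zmax 0.1391 cork 69 [ 0.6217 -0.1255  0.1367] [0.021 0.02  0.004] neck 239 [ 0.6217 -0.1253  0.1196] body [ 622.3 -124.5] [75.6 41.7] 28.1
scene round 844 zmax 0.151 cork 29 [ 0.436  -0.2607  0.1487] [0.022 0.024 0.004] neck 217 [ 0.4357 -0.2571  0.1256] body [ 440.8 -247.5] [36.4 55.6] 65.3
scene square 1489 zmax 0.1458 cork 67 [0.6125 0.2012 0.1432] [0.02  0.02  0.004] neck 347 [0.6128 0.2032 0.123 ] body [627.7 208.4] [37.8 71.8] 25.0
scene flask 1213 zmax 0.1401 cork 37 [ 0.6223 -0.1223  0.1373] [0.019 0.021 0.004] neck 217 [ 0.6222 -0.1233  0.1201] body [ 622.1 -121.3] [79.  42.7] 26.5
sq top 734 0.0122 [ 380.7 -133.6] [ 84.9 384.8] 22.9 mean [ 0.433 -0.252  0.012]
sq scene 330 0.0134 [719.  231.7] [1284.8  109.8] 60.0 mean [ 0.448 -0.238  0.013]
ob top 884 0.0128 [490.6 106. ] [398.8 128.4] 36.8 mean [0.596 0.194 0.013]
ob scene 1055 0.0111 [790.4 492. ] [763.1 116. ] 57.9 mean [0.615 0.211 0.011]
rd top 511 0.0107 [473.7 -27.3] [ 92. 374.] 56.3 mean [ 0.603 -0.106  0.011]
rd scene 382 0.0128 [821.7 326.3] [1032.1   91.8] 65.6 mean [ 0.622 -0.091  0.013]
slate top 3145 0.0122 [423.9  39.6] [240.2 106.6] 24.6 mean [0.466 0.06  0.012]
slate scene 1748 0.0133 [732.4 386.9] [992.7 143.1] 50.5 mean [0.47  0.074 0.013]
bench z [-0.0032 -0.0016 -0.0003  0.0023]
tum 653 [0.617 0.053 0.047] 0.078
tum 997 [0.617 0.054 0.047] 0.078
dish 317 [ 0.449 -0.085  0.02 ] 0.026
dish 200 [ 0.448 -0.085  0.021] 0.026
bung 486 [0.433 0.208 0.03 ] 0.045
bung 509 [0.433 0.208 0.03 ] 0.045
```

View pics/crop1.png

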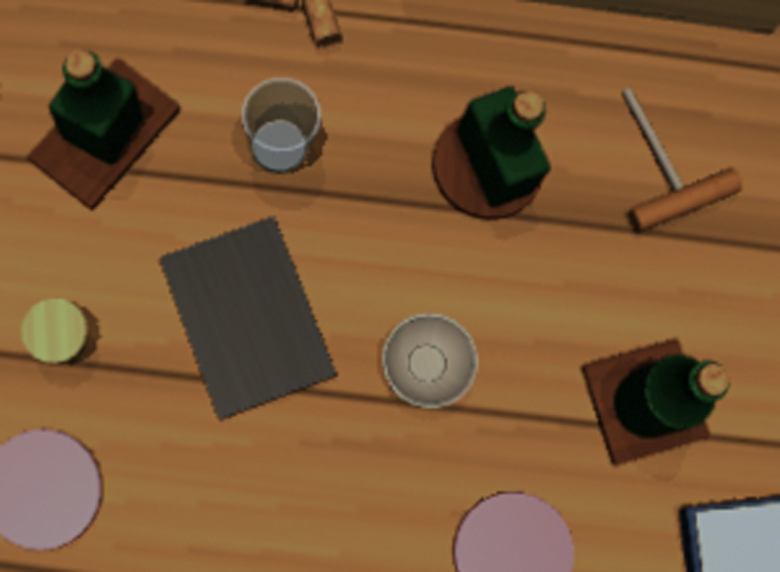

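The crop confirms the brown disc at (490,165) in the crop, carrying the flask, as the real round coaster; the pink discs are the look-alikes. The slate is bare.

Run:
```python
from h import *
import workcell
print([ (k,getattr(workcell,k)) for k in dir(workcell) if isinstance(getattr(workcell,k),(int,float))])
allp={}
for nm in("top","scene"):
  c=camera(nm);P=cloud(c);I=c["pixels"];hsv=cv2.cvtColor(I,cv2.COLOR_RGB2HSV).astype(int)
  for k,(x,y,r) in dict(sq=(.44,-.255,.07),ob=(.615,.2,.08),rd=(.62,-.12,.07),slate=(.466,.06,.1)).items():
    near=np.hypot(P[...,0]-x,P[...,1]-y)<r
    hz=near&(P[...,2]>.003)&(P[...,2]<.02)
    core=near&(abs(P[...,2]-.011)<.002)
    med=np.median(I[core],0)
    bench=np.median(I[near&(P[...,2]<-.001)],0)if (near&(P[...,2]<-.001)).any() else None
    d=np.linalg.norm(I.astype(float)-med,axis=2)
    m=(near&(P[...,2]<.02)&(d<28)).astype(np.uint8)
    n,L,st,_=cv2.connectedComponentsWithStats(m)
    keep=[i for i in range(1,n) if st[i,4]>40]
    vv,uu=np.nonzero(np.isin(L,keep))
    q=np.array([onplane(c,u,v,.01)[:2] for u,v in zip(uu,vv)])*1000
    allp.setdefault(k,[]).append(q)
    print(nm,k,med,bench,len(q),[np.round(t,1).tolist() for t in cv2.minAreaRect(q.astype(np.float32))])
for k,v in allp.items():
  q=np.vstack(v).astype(np.float32)
  print(k,[np.round(t,1).tolist() for t in cv2.minAreaRect(q)],[np.round(t,1).tolist() for t in cv2.minEnclosingCircle(q)])
```

```text
[('grip_point_offset', 0.0187)]
top sq [75. 39. 23.] [150. 101.  56.] 715 [[431.0, -245.5], [83.2, 120.3], 21.3]
top ob [74. 39. 22.] [146.  97.  54.] 867 [[595.7, 186.1], [114.9, 126.7], 53.1]
top rd [73. 38. 22.] [139.  92.  51.] 531 [[616.6, -118.8], [114.3, 81.6], 88.9]
top slate [62. 58. 52.] [151. 104.  58.] 3138 [[468.6, 62.0], [140.0, 100.5], 27.4]
scene sq [136.  81.  49.] [231.  161.5  87. ] 284 [[442.8, -256.2], [88.5, 89.6], 22.1]
scene ob [145.  84.  46.] [228. 156.  83.] 851 [[612.5, 202.9], [79.9, 113.3], 57.0]
scene rd [144.  86.  46.] [223. 152.  79.] 280 [[605.0, -94.9], [88.7, 45.6], 27.1]
scene slate [121. 103.  91.] [234. 165.  87.] 1561 [[469.4, 64.1], [140.5, 98.4], 27.2]
sq [[435.3, -243.8], [92.4, 120.3], 21.3] [[432.6, -251.5], 66.6]
ob [[598.6, 187.2], [122.8, 121.5], 57.7] [[604.4, 198.6], 75.6]
rd [[616.6, -118.8], [114.3, 81.6], 88.9] [[600.5, -117.9], 61.4]
slate [[469.2, 62.7], [141.7, 101.2], 27.4] [[469.4, 61.4], 84.0]
```

Call:
arm_command(
  slide=[
    [-3.2,-4.3,0],
    [-6.4,-8.6,0],
    [-9.6,-13,0],
    [-13,-17.4,0],
    [-16.2,-21.7,0],
  ],
  spin=[0,0,0,0,0],
  jaw=8.5,
)

```text
clock: 1.82
eef_pos: [0.2248, 0.2352, 0.2315]
tool_rot: [0.119, 0.993, 0.0, 0.001]
ft_force: [1.3, 0.6, -0.3]
grip_width: 0.0851
grasp_force: 0.0
```

Call:
arm_command(
  slide=[
    [-3.2,-4.3,0],
    [-6.4,-8.6,0],
    [-9.6,-13,0],
    [-13,-17.4,0],
    [-16.2,-21.7,0],
  ],
  spin=[0,0,0,0,0],
)

```text
clock: 2.45
eef_pos: [0.3311, -0.0144, 0.2318]
tool_rot: [0.119, 0.993, 0.0, 0.001]
ft_force: [1.8, 1.4, 0.1]
grip_width: 0.0853
grasp_force: 0.0
```

Call:
arm_command(
  slide=[
    [-3.8,-5,0],
    [-7.6,-10,0],
    [-11.5,-15.5,0],
    [-14.5,-20,0],
    [-16.1,-21.8,0],
  ],
  spin=[0,0,0,0,0],
)

```text
clock: 3.08
eef_pos: [0.4358, -0.2656, 0.2308]
tool_rot: [0.121, 0.993, -0.0, 0.0]
ft_force: [0.5, 0.0, 0.2]
grip_width: 0.0849
grasp_force: 0.0
```

Call:
arm_command(
  slide=[
    [0,0,0],
    [0,0,3.5],
    [0,0,7.5],
    [0,0,11],
    [0,0,12.7],
  ],
  spin=[0,0,0,0,0],
)

```text
clock: 3.7
eef_pos: [0.4336, -0.2602, 0.1025]
tool_rot: [0.118, 0.993, 0.001, -0.002]
ft_force: [0.3, -0.7, 0.6]
grip_width: 0.0849
grasp_force: 0.0
```

Call:
arm_command(
  slide=[
    [0,0,0],
    [0,0,0],
    [0,0,0],
    [0,0,0],
    [0,0,0],
  ],
  spin=[0,0,0,0,0],
  jaw=5,
)

```text
clock: 4.32
eef_pos: [0.4355, -0.2625, 0.1047]
tool_rot: [0.119, 0.993, -0.0, 0.0]
ft_force: [-0.3, 0.4, 0.0]
grip_width: 0.0499
grasp_force: 0.0
```

Run:
```python
from h import *
o=get_obs();print(o["eef_pos"],o["ft_force"])
c=camera("scene");save(c,"g1.png",(150,40,350,190),4)
```

```text
[ 0.43548713 -0.26253857  0.10471161] [-0.31899939  0.43050087  0.02487416]
```

View pics/g1.png

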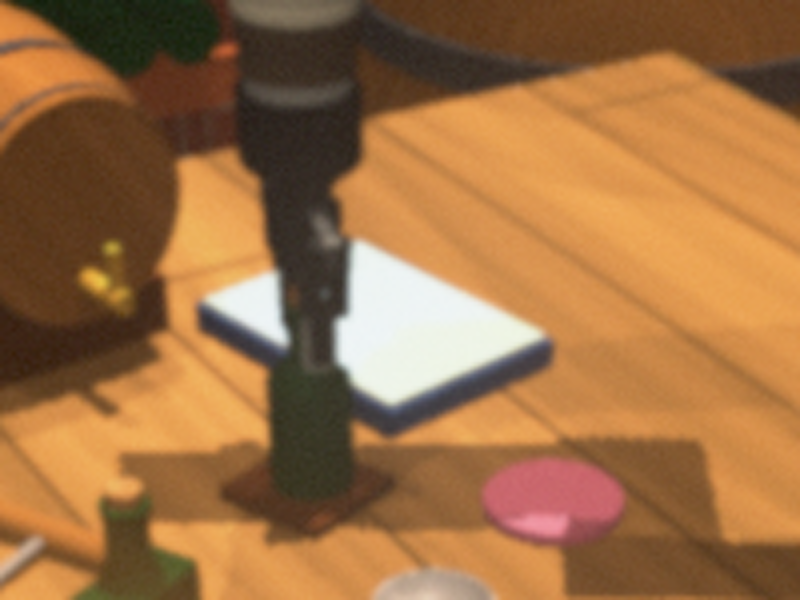

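The fingers (crop 300,330) straddle the neck of the upright round bottle, with the tips at about cone level. Closing now, with a small lift as a check.

Call:
arm_command(
  slide=[
    [0,0,0],
    [0,0,0],
    [0,0,0],
    [0,0,0],
    [0,0,0],
  ],
  spin=[0,0,0,0,0],
  jaw=2,
)

```text
clock: 5.0
eef_pos: [0.4353, -0.2627, 0.1045]
tool_rot: [0.119, 0.993, -0.0, 0.0]
ft_force: [-1.0, -1.6, 2.1]
grip_width: 0.0247
grasp_force: 58.8
```

Call:
arm_command(
  slide=[
    [0,0,0],
    [0,0,-0.5],
    [0,0,-2],
    [0,0,-4],
    [0,0,-6],
  ],
  spin=[0,0,0,0,0],
)

```text
clock: 5.62
eef_pos: [0.4352, -0.2619, 0.1652]
tool_rot: [0.119, 0.993, 0.0, -0.0]
ft_force: [-0.5, -0.6, -4.1]
grip_width: 0.0243
grasp_force: 59.1
```

Call:
arm_command(
  slide=[
    [0.4,3,0],
    [1,7.5,0],
    [1.7,12,0],
    [2.3,16.5,0],
    [2.9,21,0],
  ],
  spin=[0,0,0,0,0],
)

```text
clock: 6.25
eef_pos: [0.4567, -0.0498, 0.165]
tool_rot: [0.119, 0.993, 0.0, 0.0]
ft_force: [0.7, 0.5, -3.8]
grip_width: 0.0246
grasp_force: 59.5
```

Call:
arm_command(
  slide=[
    [0.6,4.5,0],
    [1.2,8.5,0],
    [1.5,11,0],
    [1.5,11.4,0],
    [1.5,11.4,0],
  ],
  spin=[0,0,0,0,0],
)

```text
clock: 6.88
eef_pos: [0.469, 0.0627, 0.1645]
tool_rot: [0.119, 0.993, -0.0, -0.0]
ft_force: [-0.0, 0.7, -3.1]
grip_width: 0.0249
grasp_force: 59.7
```

Call:
arm_command(
  slide=[
    [0,0,1.5],
    [0,0,3],
    [0,0,4.5],
    [0,0,5.3],
    [0,0,5.6],
  ],
  spin=[0,0,0,0,0],
)

```text
clock: 7.5
eef_pos: [0.4689, 0.0621, 0.108]
tool_rot: [0.12, 0.993, -0.0, -0.0]
ft_force: [0.5, 0.3, -3.9]
grip_width: 0.0247
grasp_force: 59.7
```

Call:
arm_command(
  slide=[
    [0,0,0.1],
    [0,0,0.2],
    [0,0,0.3],
    [0,0,0.4],
    [0,0,0.4],
  ],
  spin=[0,0,0,0,0],
)

```text
clock: 8.12
eef_pos: [0.4693, 0.0629, 0.1045]
tool_rot: [0.119, 0.993, 0.0, 0.0]
ft_force: [0.1, 0.4, -3.3]
grip_width: 0.0249
grasp_force: 60.0
```

Call:
arm_command(
  slide=[
    [0,0,0.05],
    [0,0,0.05],
    [0,0,0.1],
    [0,0,0.1],
    [0,0,0.1],
  ],
  spin=[0,0,0,0,0],
)

```text
clock: 8.75
eef_pos: [0.4696, 0.0628, 0.1044]
tool_rot: [0.119, 0.993, 0.0, 0.001]
ft_force: [-2.4, -1.7, 6.4]
grip_width: 0.0247
grasp_force: 60.6
```

Call:
arm_command(
  slide=[
    [0,0,0],
    [0,0,0],
    [0,0,0],
    [0,0,0],
    [0,0,0],
  ],
  spin=[0,0,0,0,0],
  jaw=6,
)

```text
clock: 9.38
eef_pos: [0.4692, 0.0628, 0.1032]
tool_rot: [0.119, 0.993, -0.0, -0.0]
ft_force: [0.2, 0.0, -0.2]
grip_width: 0.0601
grasp_force: 0.0
```

Call:
arm_command(
  slide=[
    [0,0,-2],
    [0,0,-5],
    [0,0,-9],
    [0,0,-12],
    [0,0,-12.7],
  ],
  spin=[0,0,0,0,0],
)

```text
clock: 10.0
eef_pos: [0.4705, 0.063, 0.2324]
tool_rot: [0.119, 0.993, 0.001, 0.002]
ft_force: [-0.2, -0.2, 0.4]
grip_width: 0.0601
grasp_force: 0.0
```

```bash
cat >> h.py <<'E'
def flat(c,x,y,r):
    "points (mm) of the flat dark thing around x,y"
    P=cloud(c);I=c["pixels"]
    near=np.hypot(P[...,0]-x,P[...,1]-y)<r
    core=near&(abs(P[...,2]-.011)<.002);med=np.median(I[core],0)
    m=(near&(P[...,2]<.02)&(np.linalg.norm(I-med,axis=2)<28)).astype(np.uint8)
    m=cv2.morphologyEx(m,cv2.MORPH_OPEN,np.ones((3,3)))
    L=cv2.connectedComponentsWithStats(m);i=1+np.argmax(L[2][1:,4]);m=L[1]==i
    vv,uu=np.nonzero(m)
    return np.array([onplane(c,u,v,.01)[:2] for u,v in zip(uu,vv)],np.float32)*1000
E
python3 - <<'E'
from h import *
for n in("top","scene"):
  c=camera(n);q=flat(c,.435,-.255,.075)
  print(n,len(q),q.mean(0),[np.round(t,1).tolist() for t in cv2.minAreaRect(q)])
  P=cloud(c)
  for z in (.144,):
    s=P[(np.hypot(P[...,0]-.469,P[...,1]-.063)<.03)&(P[...,2]>.13)&(P[...,2]<.16)];print(len(s))
  np.save(n+"P.npy",P);np.save(n+"I.npy",c["pixels"])
  save(c,n+"2.png",s=1.4)
print(get_obs()["eef_pos"])
E
```

```text
top 1523 [ 437.61496 -263.40756] [[437.3, -263.5], [85.2, 83.1], 21.7]
0
scene 444 [ 438.2996 -261.42  ] [[438.0, -262.4], [77.7, 81.1], 21.6]
151
[0.46942216 0.06285091 0.23049724]
```

View pics/top2.png

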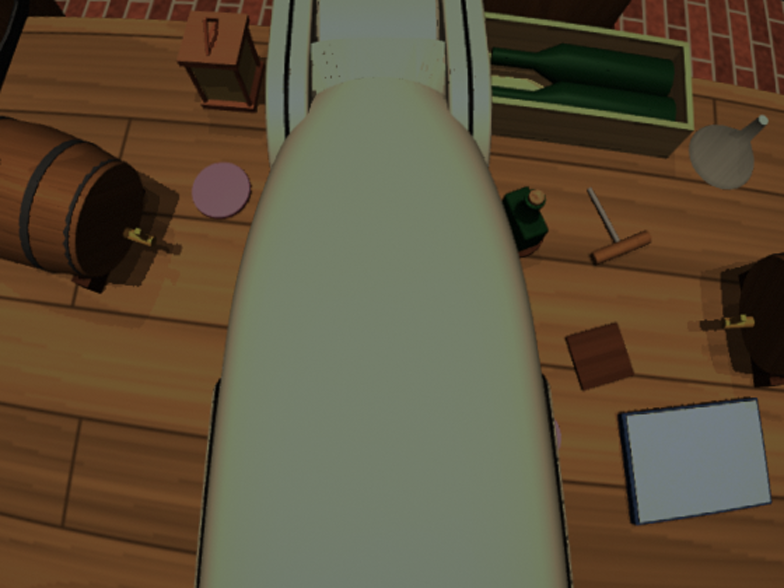

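The square coaster (600,356 in the picture) is bare and the flask is untouched. The arm hides the rest. Next: the square bottle's yaw.

Run:
```python
from h import *
from scipy.optimize import minimize
P=np.load("sceneP.npy")
def fit(P,x,y,hx,hy,z0,z1,a0):
    q=P[(np.hypot(P[...,0]-x,P[...,1]-y)<.055)&(P[...,2]>z0)&(P[...,2]<z1)][:,:2]
    def cost(p):
        a=p[2];d=q-p[:2];X=np.abs(d@[np.cos(a),np.sin(a)])-hx;Y=np.abs(d@[-np.sin(a),np.cos(a)])-hy
        e=np.where((X>0)|(Y>0),np.hypot(np.maximum(X,0),np.maximum(Y,0)),np.minimum(-X,-Y))
        return np.mean(np.minimum(e,.006)**2)*1e6
    best=min((minimize(cost,[x,y,a],method="Nelder-Mead",options=dict(xatol=1e-5,fatol=1e-5,initial_simplex=np.array([[x,y,a],[x+.004,y,a],[x,y+.004,a],[x,y,a+.15]]))) for a in a0),key=lambda r:r.fun)
    return len(q),best.x[:2].round(4),np.degrees(best.x[2]).round(1),best.fun.round(2)
A=np.radians([0,15,30,45,60,75])
print("square",fit(P,.6122,.2,.026,.026,.025,.078,A))
print("flask",fit(P,.622,-.1235,.038,.02,.025,.072,np.radians([0,20,40])))
q=P[(np.hypot(P[...,0]-.6122,P[...,1]-.2)<.055)&(P[...,2]>.025)&(P[...,2]<.078)]
print(q.min(0),q.max(0))
c=camera("scene");q=flat(c,.612,.2,.08);print([np.round(t,1).tolist() for t in cv2.minAreaRect(q)])
I=np.load("sceneI.npy");save({"pixels":I},"sq.png",(210,220,320,320),6)
```

```text
square (622, array([0.6116, 0.2005]), np.float64(67.1), np.float64(1.5))
flask (579, array([ 0.6214, -0.125 ]), np.float64(28.1), np.float64(1.9))
[0.59637685 0.16820573 0.02503787] [0.64533398 0.23544609 0.07792417]
[[581.4, 219.7], [66.7, 41.7], 58.0]
```

View pics/sq.png

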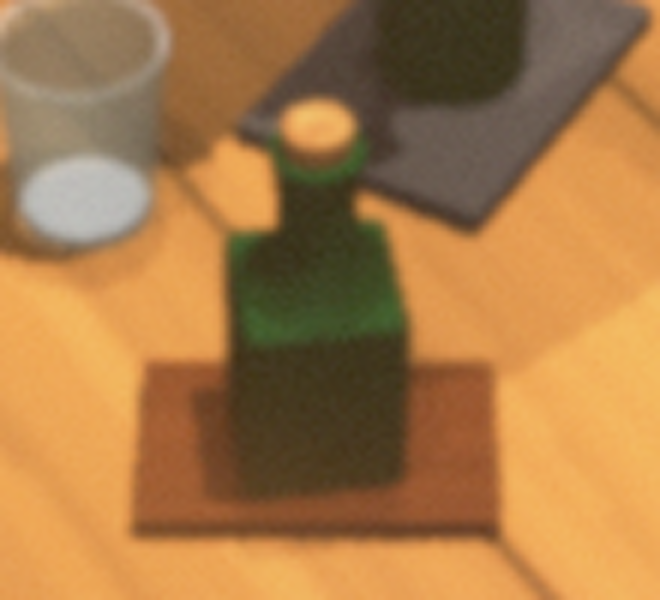

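Call:
arm_command(
  slide=[
    [-2.2,3.5,0],
    [-5,8,0],
    [-8,12.5,0],
    [-10.2,16,0],
    [-10.6,16.7,0],
  ],
  spin=[0,0,0,0,0],
  jaw=7,
)

```text
clock: 10.78
eef_pos: [0.6119, 0.2016, 0.2264]
tool_rot: [0.118, 0.993, -0.001, -0.002]
ft_force: [-0.2, -0.0, -0.0]
grip_width: 0.0698
grasp_force: 0.0
```

Call:
arm_command(
  slide=[
    [0,0,0],
    [0,0,3.5],
    [0,0,7.5],
    [0,0,11.5],
    [0,0,13.2],
  ],
  spin=[0,0,0,0,0],
)

```text
clock: 11.4
eef_pos: [0.609, 0.1982, 0.0958]
tool_rot: [0.12, 0.993, -0.001, -0.002]
ft_force: [0.2, -0.2, 0.7]
grip_width: 0.0701
grasp_force: 0.0
```

Call:
arm_command(
  slide=[
    [0,0,0],
    [0,0,0],
    [0,0,0],
    [0,0,0],
    [0,0,0],
  ],
  spin=[0,0,0,0,0],
  jaw=5,
)

```text
clock: 12.02
eef_pos: [0.6119, 0.2002, 0.0989]
tool_rot: [0.119, 0.993, 0.0, 0.0]
ft_force: [-0.3, -0.6, 0.1]
grip_width: 0.05
grasp_force: 0.0
```

Call:
arm_command(
  slide=[
    [0,0,0],
    [0,0,0],
    [0,0,0],
    [0,0,0],
    [0,0,0],
  ],
  spin=[0,0,0,0,0],
  jaw=2,
)

```text
clock: 12.65
eef_pos: [0.6119, 0.2002, 0.0985]
tool_rot: [0.119, 0.993, 0.0, 0.0]
ft_force: [0.7, 0.4, 1.8]
grip_width: 0.0249
grasp_force: 59.2
```

Call:
arm_command(
  slide=[
    [0,0,-0.5],
    [0,0,-3],
    [0,0,-7],
    [0,0,-11],
    [0,0,-15],
  ],
  spin=[0,0,0,0,0],
)

```text
clock: 13.28
eef_pos: [0.6108, 0.1994, 0.2485]
tool_rot: [0.119, 0.993, -0.001, -0.001]
ft_force: [0.5, -0.0, -3.4]
grip_width: 0.0243
grasp_force: 59.2
```

Call:
arm_command(
  slide=[
    [0,0,-0.6],
    [0,0,-0.6],
    [0,0,-0.6],
    [0,0,-0.6],
    [0,0,-0.6],
  ],
  spin=[0,0,0,0,0],
)

```text
clock: 13.9
eef_pos: [0.6113, 0.1999, 0.2532]
tool_rot: [0.119, 0.993, -0.0, -0.001]
ft_force: [0.1, 0.1, -2.5]
grip_width: 0.0246
grasp_force: 59.6
```

Run:
```python
from h import *
o=get_obs();print(o["eef_pos"],o["joint_pos"].round(2))
c=camera("scene");q=flat(c,.612,.2,.085)
print(len(q),q.mean(0),[np.round(t,1).tolist() for t in cv2.minAreaRect(q)])
c=camera("top");P=cloud(c);np.save("topP2.npy",P)
save(c,"t3.png",s=1.4);save(camera("scene"),"s3.png",(150,100,400,330),3)
```

```text
[0.61129019 0.19987972 0.25321048] [ 0.32  0.54  0.5   1.54 -0.    0.55]
863 [595.181   218.18193] [[600.4, 211.0], [71.4, 83.7], 58.5]
```

View pics/s3.png

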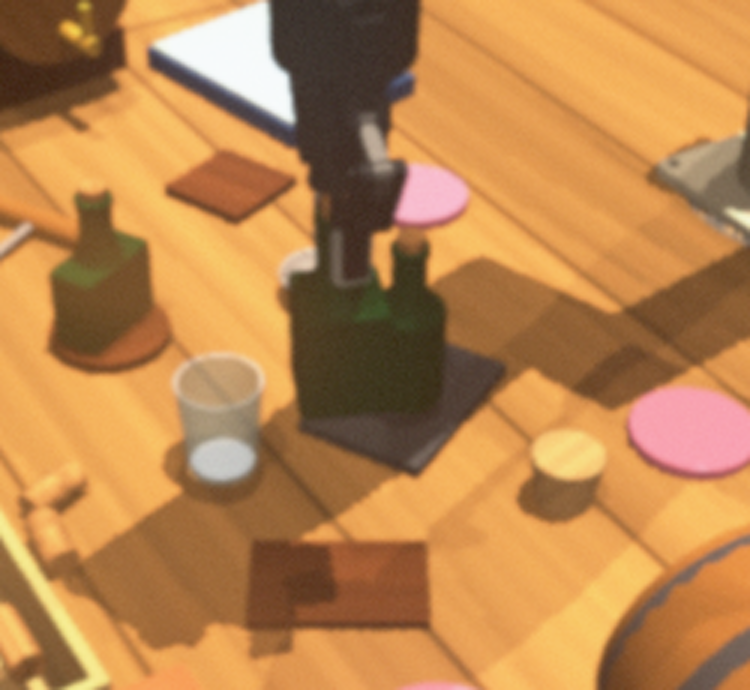

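Call:
arm_command(
  slide=[
    [0.4,-3,0],
    [0.9,-7.5,0],
    [1.5,-12.2,0],
    [2.1,-17,0],
    [2.7,-22,0],
  ],
  spin=[0,0,0,0,0],
)

```text
clock: 14.68
eef_pos: [0.5328, -0.0087, 0.2547]
tool_rot: [0.119, 0.993, -0.0, 0.001]
ft_force: [0.8, -0.7, -3.1]
grip_width: 0.025
grasp_force: 59.6
```

Call:
arm_command(
  slide=[
    [0.6,-5,0],
    [1.2,-10,0],
    [1.8,-15,0],
    [2.4,-20,0],
    [2.9,-24,0],
  ],
  spin=[0,0,0,0,0],
)

```text
clock: 15.3
eef_pos: [0.4476, -0.2355, 0.2548]
tool_rot: [0.12, 0.993, -0.0, 0.001]
ft_force: [1.3, 0.3, -3.5]
grip_width: 0.025
grasp_force: 59.7
```

Call:
arm_command(
  slide=[
    [0.3,-2.5,0],
    [0.4,-3.15,0],
    [0.4,-3.15,0],
    [0.4,-3.15,0],
    [0.4,-3.15,0],
  ],
  spin=[0,0,0,0,0],
)

```text
clock: 15.92
eef_pos: [0.4375, -0.2625, 0.2543]
tool_rot: [0.118, 0.993, 0.0, 0.0]
ft_force: [-0.2, 1.3, -2.4]
grip_width: 0.0246
grasp_force: 59.7
```

Call:
arm_command(
  slide=[
    [0,0,0],
    [0,0,2],
    [0,0,4],
    [0,0,6],
    [0,0,8],
  ],
  spin=[9,18,27,36,45.4],
)

```text
clock: 16.55
eef_pos: [0.4375, -0.2627, 0.1738]
tool_rot: [0.495, 0.869, 0.0, 0.0]
ft_force: [-0.8, -0.7, -4.1]
grip_width: 0.0246
grasp_force: 59.8
```

Call:
arm_command(
  slide=[
    [0,0,1],
    [0,0,3],
    [0,0,5],
    [0,0,6],
    [0,0,6],
  ],
  spin=[0,0,0,0,0],
)

```text
clock: 17.18
eef_pos: [0.4369, -0.263, 0.114]
tool_rot: [0.492, 0.87, 0.0, -0.001]
ft_force: [-0.7, 0.4, -3.9]
grip_width: 0.0245
grasp_force: 59.7
```

Run:
```python
from h import *
o=get_obs();r=R.from_quat(o["tool_rot"]).as_matrix();print(o["eef_pos"],o["ft_force"],r[:,:2].round(4),np.degrees(np.arctan2(r[1,0],r[0,0])))
c=camera("scene");save(c,"s4.png",(180,80,330,190),5)
q=flat(c,.4375,-.263,.07);print(len(q),[np.round(t,1).tolist() for t in cv2.minAreaRect(q)])
P=cloud(c);np.save("sceneP4.npy",P)
c=camera("top")
for a,n in((.612,"ob"),):
  q=flat(c,.606,.203,.085);print(n,len(q),q.mean(0),[np.round(t,1).tolist() for t in cv2.minAreaRect(q)])
```

```text
[ 0.43691999 -0.26303845  0.11399755] [-0.7349873   0.39521533 -3.93930351] [[-5.151e-01  8.572e-01]
 [ 8.571e-01  5.151e-01]
 [ 1.000e-03 -5.000e-04]] 121.00187905623433
392 [[443.6, -253.2], [64.7, 107.8], 59.4]
ob 1583 [609.2592  199.63522] [[610.1, 199.6], [69.7, 115.8], 58.2]
```

View pics/s4.png

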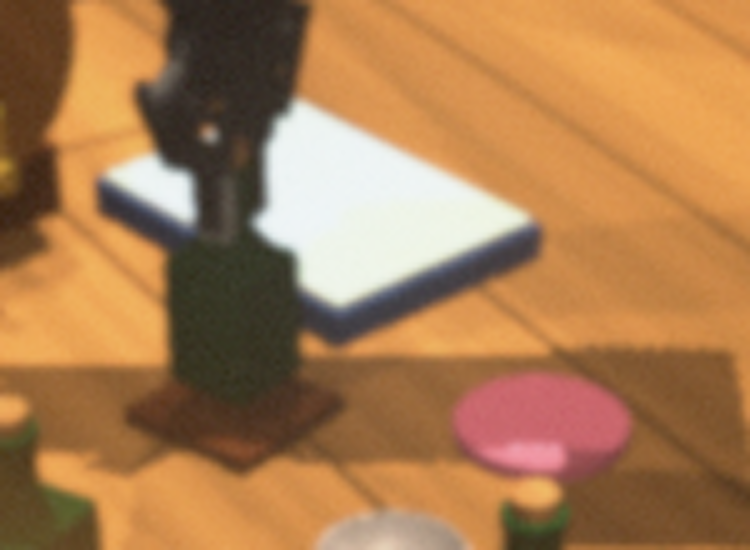

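Call:
arm_command(
  slide=[
    [0,0,0.6],
    [0,0,1.1],
    [0,0,1.3],
    [0,0,1.4],
    [0,0,1.4],
  ],
  spin=[0,0,0,0,0],
)

```text
clock: 17.9
eef_pos: [0.4371, -0.2634, 0.1003]
tool_rot: [0.493, 0.87, 0.0, -0.0]
ft_force: [0.5, 0.6, -4.0]
grip_width: 0.0246
grasp_force: 59.7
```

Call:
arm_command(
  slide=[
    [0,0,0.05],
    [0,0,0.1],
    [0,0,0.1],
    [0,0,0.15],
    [0,0,0.15],
  ],
  spin=[0,0,0,0,0],
)

```text
clock: 18.52
eef_pos: [0.4371, -0.2634, 0.0988]
tool_rot: [0.493, 0.87, -0.0, -0.0]
ft_force: [0.5, 0.9, -3.6]
grip_width: 0.0246
grasp_force: 59.7
```

Call:
arm_command(
  slide=[
    [0,0,0.03],
    [0,0,0.06],
    [0,0,0.06],
    [0,0,0.06],
    [0,0,0.06],
  ],
  spin=[0,0,0,0,0],
)

```text
clock: 19.15
eef_pos: [0.4372, -0.2634, 0.0984]
tool_rot: [0.493, 0.87, -0.0, 0.0]
ft_force: [-0.9, 0.9, 0.5]
grip_width: 0.0246
grasp_force: 60.0
```

Call:
arm_command(
  slide=[
    [0,0,0],
    [0,0,0],
    [0,0,0],
    [0,0,0],
    [0,0,0],
  ],
  spin=[0,0,0,0,0],
  jaw=6,
)

```text
clock: 19.77
eef_pos: [0.4371, -0.2634, 0.0982]
tool_rot: [0.493, 0.87, -0.0, 0.0]
ft_force: [0.7, 0.2, -0.3]
grip_width: 0.0605
grasp_force: 0.0
```

Call:
arm_command(
  slide=[
    [0,0,-2],
    [0,0,-5],
    [0,0,-9],
    [0,0,-12],
    [0,0,-13.2],
  ],
  spin=[0,0,0,0,0],
)

```text
clock: 20.4
eef_pos: [0.438, -0.2639, 0.2322]
tool_rot: [0.493, 0.87, -0.0, 0.002]
ft_force: [0.1, 0.0, -0.3]
grip_width: 0.0604
grasp_force: 0.0
```

Call:
arm_command(
  slide=[
    [0,0,0],
    [0,0,0],
    [0,0,0],
    [0,0,0],
    [0,0,0],
  ],
  spin=[-9,-18,-27,-36,-45.4],
)

```text
clock: 21.02
eef_pos: [0.4366, -0.263, 0.2289]
tool_rot: [0.116, 0.993, 0.0, -0.001]
ft_force: [-0.4, -0.7, 0.9]
grip_width: 0.06
grasp_force: 0.0
```

Call:
arm_command(
  slide=[
    [-2.5,3,0],
    [-6,7.3,0],
    [-10,12,0],
    [-13.5,16.4,0],
    [-14.6,17.9,0],
  ],
  spin=[0,0,0,0,0],
)

```text
clock: 21.65
eef_pos: [0.6229, -0.1212, 0.2278]
tool_rot: [0.117, 0.993, 0.0, -0.001]
ft_force: [-0.9, 0.3, -0.1]
grip_width: 0.0599
grasp_force: 0.0
```

Run:
```python
from h import *
o=get_obs();r=R.from_quat(o["tool_rot"]).as_matrix();print(o["eef_pos"],r[:,:2].round(4))
for n in("top","scene"):
  c=camera(n);P=cloud(c);save(c,n+"5.png",s=1.4)
  s=P[(np.hypot(P[...,0]-.437,P[...,1]+.263)<.025)&(P[...,2]>.1)]
  if len(s): k=s[s[:,2]>s[:,2].max()-.004];print(n,"sq cork",len(k),k.mean(0).round(4),s[:,2].max().round(4))
  q=P[(np.hypot(P[...,0]-.437,P[...,1]+.263)<.05)&(P[...,2]>.025)&(P[...,2]<.078)]
  if len(q): print([np.round(t,1).tolist() for t in cv2.minAreaRect((q[:,:2]*1000).astype(np.float32))])
```

```text
[ 0.62294152 -0.12119227  0.22777567] [[-9.725e-01  2.331e-01]
 [ 2.331e-01  9.725e-01]
 [ 2.600e-03  4.000e-04]]
scene sq cork 10 [ 0.4368 -0.2579  0.1445] 0.1474
[[445.2, -247.1], [39.3, 68.3], 64.8]
```

View pics/scene5.png

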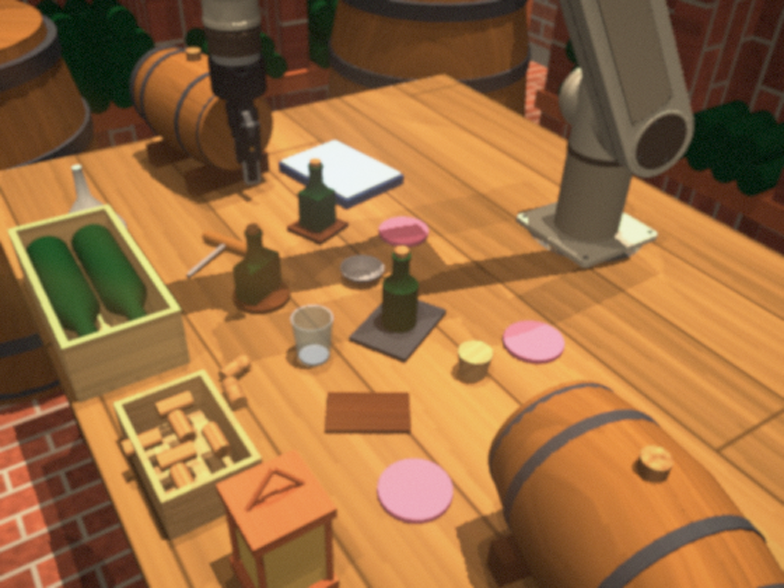

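The scene shows the square bottle upright on the square coaster (317,205), the round bottle on the slate (400,300), the oblong coaster bare (368,412), and the tumbler, dish and bung undisturbed. Next is the flask.

Call:
arm_command(
  slide=[
    [0,0,0],
    [0,0,3.5],
    [0,0,7.5],
    [0,0,11],
    [0,0,12.8],
  ],
  spin=[0,0,0,0,0],
)

```text
clock: 22.38
eef_pos: [0.6186, -0.1253, 0.1]
tool_rot: [0.12, 0.993, 0.0, -0.002]
ft_force: [0.4, 0.6, 0.1]
grip_width: 0.0597
grasp_force: 0.0
```

Call:
arm_command(
  slide=[
    [0,0,0],
    [0,0,0],
    [0,0,0],
    [0,0,0],
    [0,0,0],
  ],
  spin=[0,0,0,0,0],
  jaw=5,
)

```text
clock: 23.0
eef_pos: [0.6216, -0.124, 0.1027]
tool_rot: [0.119, 0.993, -0.0, 0.0]
ft_force: [0.1, -0.3, 0.2]
grip_width: 0.05
grasp_force: 0.0
```

Call:
arm_command(
  slide=[
    [0,0,0.5],
    [0,0,1.0],
    [0,0,1.0],
    [0,0,1.0],
    [0,0,1.0],
  ],
  spin=[0,0,0,0,0],
)

```text
clock: 23.62
eef_pos: [0.6215, -0.124, 0.0924]
tool_rot: [0.119, 0.993, -0.0, 0.0]
ft_force: [-1.1, -0.1, 0.4]
grip_width: 0.0497
grasp_force: 0.0
```

Call:
arm_command(
  slide=[
    [0,0,0],
    [0,0,0],
    [0,0,0],
    [0,0,0],
    [0,0,0],
  ],
  spin=[0,0,0,0,0],
  jaw=2,
)

```text
clock: 24.25
eef_pos: [0.6213, -0.1242, 0.0924]
tool_rot: [0.119, 0.993, -0.0, 0.0]
ft_force: [-0.6, -1.2, 2.2]
grip_width: 0.0247
grasp_force: 58.7
```

Call:
arm_command(
  slide=[
    [0,0,-0.5],
    [0,0,-3],
    [0,0,-7],
    [0,0,-10],
    [0,0,-12],
  ],
  spin=[0,0,0,0,0],
)

```text
clock: 24.88
eef_pos: [0.6216, -0.1238, 0.2136]
tool_rot: [0.119, 0.993, 0.0, 0.001]
ft_force: [-0.7, 0.1, -2.0]
grip_width: 0.0246
grasp_force: 59.0
```

Run:
```python
from h import *
o=get_obs();print(o["eef_pos"],o["joint_pos"].round(2))
for n in ("scene","top"):
  c=camera(n)
  try:
    q=flat(c,.612,-.12,.075);print(n,"rd",len(q),q.mean(0),[np.round(t,1).tolist() for t in cv2.minAreaRect(q)],cv2.minEnclosingCircle(q))
  except Exception as e: print(n,e)
c=camera("top");q=flat(c,.61,.2,.085);print("ob",len(q),q.mean(0),[np.round(t,1).tolist() for t in cv2.minAreaRect(q)])
```

```text
[ 0.62163102 -0.12375506  0.21364381] [-0.2   0.52  0.37  1.42  0.    0.04]
scene rd 811 [ 625.18463 -123.46902] [[622.6, -122.6], [119.5, 89.1], 59.9] ((633.0382690429688, -128.6602783203125), 63.77887725830078)
top rd 1099 [ 618.81256 -124.89496] [[619.4, -126.0], [70.8, 113.9], 87.8] ((621.51171875, -122.31583404541016), 61.55485916137695)
ob 1605 [609.4085  199.69688] [[610.0, 199.7], [69.9, 115.7], 58.0]
```

Call:
arm_command(
  slide=[
    [0.7,2.5,0],
    [1.9,6.7,0],
    [3.1,11,0],
    [4.4,15.5,0],
    [5.6,20,0],
  ],
  spin=[0,0,0,0,0],
)

```text
clock: 25.65
eef_pos: [0.613, 0.085, 0.2099]
tool_rot: [0.119, 0.993, -0.0, -0.002]
ft_force: [0.7, 0.8, -3.3]
grip_width: 0.0248
grasp_force: 59.2
```

Call:
arm_command(
  slide=[
    [1.2,4.5,0],
    [2.3,8,0],
    [3.0,10.4,0],
    [3.15,11.15,0],
    [3.15,11.15,0],
  ],
  spin=[0,0,0,0,0],
)

```text
clock: 26.28
eef_pos: [0.6095, 0.1992, 0.2108]
tool_rot: [0.119, 0.993, -0.001, -0.001]
ft_force: [0.1, 0.2, -2.7]
grip_width: 0.0248
grasp_force: 59.3
```

Call:
arm_command(
  slide=[
    [0,0,0],
    [0,0,0],
    [0,0,1],
    [0,0,2.5],
    [0,0,4],
  ],
  spin=[9,19,29,39,49],
)

```text
clock: 26.9
eef_pos: [0.6102, 0.1974, 0.1716]
tool_rot: [0.524, 0.852, -0.0, 0.0]
ft_force: [-0.1, 0.3, -3.0]
grip_width: 0.0248
grasp_force: 59.3
```

Call:
arm_command(
  slide=[
    [0,0,1],
    [0,0,3],
    [0,0,5],
    [0,0,6],
    [0,0,6],
  ],
  spin=[7,10.9,10.9,10.9,10.9],
)

```text
clock: 27.52
eef_pos: [0.6095, 0.1982, 0.1113]
tool_rot: [0.599, 0.8, -0.001, -0.001]
ft_force: [-0.4, -0.4, -1.6]
grip_width: 0.0247
grasp_force: 59.3
```

Run:
```python
from h import *
o=get_obs();r=R.from_quat(o["tool_rot"]).as_matrix();print(o["eef_pos"],np.degrees(np.arctan2(r[1,0],r[0,0])))
c=camera("scene");save(c,"s6.png",(190,190,350,310),5)
c=camera("top")
q=flat(c,.619,-.121,.07);print("rd",len(q),q.mean(0),[np.round(t,1).tolist() for t in cv2.minAreaRect(q)],cv2.minEnclosingCircle(q))
save(c,"t6.png",(320,110,420,210),4)
c=camera("scene")
q=flat(c,.619,-.121,.07);print("rd",len(q),q.mean(0),[np.round(t,1).tolist() for t in cv2.minAreaRect(q)],cv2.minEnclosingCircle(q))
P=cloud(c);q=P[(np.hypot(P[...,0]-.61,P[...,1]-.1997)<.06)&(P[...,2]>.035)&(P[...,2]<.082)]
print("flask",[np.round(t,1).tolist() for t in cv2.minAreaRect((q[:,:2]*1000).astype(np.float32))])
```

```text
[0.60949135 0.19816617 0.11129947] 106.34346289650088
rd 1353 [ 620.27924 -121.69354] [[621.0, -120.7], [89.5, 91.8], 4.5] ((619.1328125, -121.63743591308594), 47.6264533996582)
rd 708 [ 621.3916  -119.22006] [[621.0, -119.2], [87.0, 88.8], 20.3] ((621.0784301757812, -119.49810791015625), 46.951107025146484)
flask [[619.3, 212.9], [10.8, 76.3], 55.3]
```

View pics/s6.png

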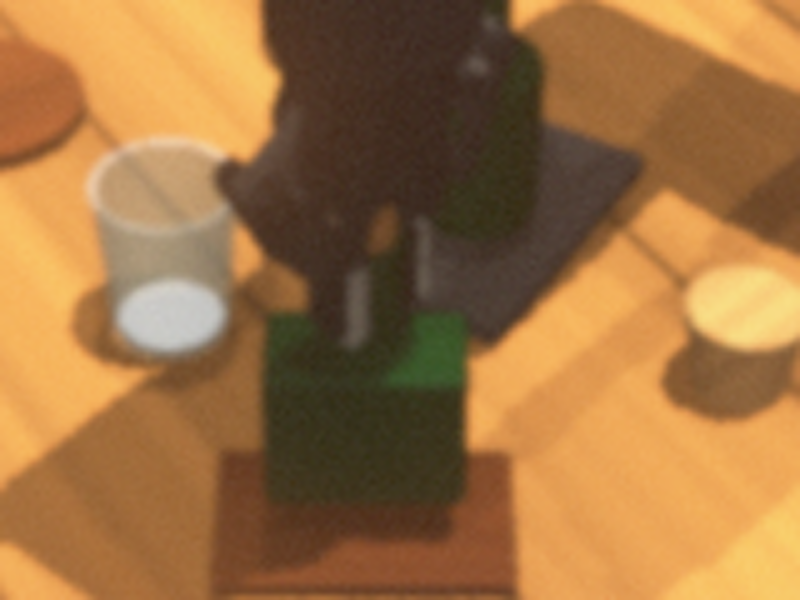

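Call:
arm_command(
  slide=[
    [0,0,0.5],
    [0,0,1.0],
    [0,0,1.4],
    [0,0,1.4],
    [0,0,1.4],
  ],
  spin=[0,0,0,0,0],
)

```text
clock: 28.3
eef_pos: [0.61, 0.1994, 0.0982]
tool_rot: [0.599, 0.801, 0.0, 0.0]
ft_force: [0.1, -0.4, -2.4]
grip_width: 0.0245
grasp_force: 59.3
```

Run:
```python
from h import *
o=get_obs();r=R.from_quat(o["tool_rot"]).as_matrix();print(o["eef_pos"],np.degrees(np.arctan2(r[1,0],r[0,0])))
M=None
def ang(q): 
    s=np.linalg.svd(q-q.mean(0))[2][0];return np.degrees(np.arctan2(s[1],s[0]))%180
a=[];b=[];e=[]
for _ in range(3):
  c=camera("scene");P=cloud(c);p=P[np.isfinite(P).all(2)]
  q=p[(np.hypot(p[:,0]-.61,p[:,1]-.1997)<.06)&(p[:,2]>.03)&(p[:,2]<.072)][:,:2]
  n=np.array([np.cos(np.radians(58)),np.sin(np.radians(58))]);d=(q-[.61,.1997])@n
  f=q[abs(d-np.median(d))<.005];a.append(ang(f));b.append(np.median(d));t=(f-[.61,.1997])@[n[1],-n[0]];e.append((np.percentile(t,1)+np.percentile(t,99))/2)
  k=flat(c,.61,.2,.085);
print("flask",a,b,e);print("coaster scene",[np.round(t,1).tolist() for t in cv2.minAreaRect(k)])
```

```text
[0.60999721 0.199446   0.09820123] 106.42339060731244
flask [np.float64(148.1150131815628), np.float64(148.19266851313785), np.float64(147.66083150405004)] [np.float64(0.01749759837500315), np.float64(0.01763968719077298), np.float64(0.01769269017700584)] [np.float64(-0.0004593834533517041), np.float64(-0.00041612880704593874), np.float64(-0.00031899412815241876)]
coaster scene [[613.2, 201.4], [79.4, 113.7], 58.3]
```

Call:
arm_command(
  slide=[
    [0,0,0.3],
    [0,0,0.45],
    [0,0,0.5],
    [0,0,0.55],
    [0,0,0.55],
  ],
  spin=[0,0,0,0,0],
)

```text
clock: 29.08
eef_pos: [0.61, 0.1994, 0.0927]
tool_rot: [0.599, 0.801, -0.0, -0.0]
ft_force: [0.5, 0.3, -3.1]
grip_width: 0.0247
grasp_force: 59.3
```

Call:
arm_command(
  slide=[
    [0,0,0.03],
    [0,0,0.06],
    [0,0,0.06],
    [0,0,0.06],
    [0,0,0.06],
  ],
  spin=[0,0,0,0,0],
)

```text
clock: 29.7
eef_pos: [0.61, 0.1994, 0.0925]
tool_rot: [0.599, 0.801, 0.0, 0.0]
ft_force: [-1.9, -0.5, 1.7]
grip_width: 0.0242
grasp_force: 59.4
```

Call:
arm_command(
  slide=[
    [0,0,0],
    [0,0,0],
    [0,0,0],
    [0,0,0],
    [0,0,0],
  ],
  spin=[0,0,0,0,0],
  jaw=6,
)

```text
clock: 30.32
eef_pos: [0.61, 0.1994, 0.0921]
tool_rot: [0.599, 0.801, -0.0, 0.0]
ft_force: [-0.2, -0.1, -0.2]
grip_width: 0.0598
grasp_force: 0.0
```

Call:
arm_command(
  slide=[
    [0,0,-2],
    [0,0,-5],
    [0,0,-9],
    [0,0,-12.5],
    [0,0,-13.8],
  ],
  spin=[0,0,0,0,-9.9],
)

```text
clock: 30.95
eef_pos: [0.6112, 0.1998, 0.2334]
tool_rot: [0.526, 0.851, 0.002, 0.002]
ft_force: [-0.4, 0.6, -0.9]
grip_width: 0.0599
grasp_force: 0.0
```

Call:
arm_command(
  slide=[
    [0,0,0],
    [0,0,0],
    [0,0,0],
    [0,0,0],
    [0,0,0],
  ],
  spin=[-10,-20,-30,-40,-50],
)

```text
clock: 31.58
eef_pos: [0.6099, 0.1994, 0.2301]
tool_rot: [0.116, 0.993, -0.0, -0.0]
ft_force: [0.4, -0.8, 0.3]
grip_width: 0.0602
grasp_force: 0.0
```

Call:
arm_command(
  slide=[
    [2.2,-3.5,0],
    [5,-8,0],
    [8,-12.7,0],
    [10.1,-16,0],
    [10.4,-16.6,0],
  ],
  spin=[0,0,0,0,0],
)

```text
clock: 32.2
eef_pos: [0.4679, 0.0613, 0.2307]
tool_rot: [0.12, 0.993, -0.0, 0.0]
ft_force: [0.2, -0.1, 0.1]
grip_width: 0.0599
grasp_force: 0.0
```

Run:
```python
from h import *
o=get_obs();r=R.from_quat(o["tool_rot"]).as_matrix();print(o["eef_pos"],np.degrees(np.arctan2(r[1,0],r[0,0])))
c=camera("scene");save(c,"s7.png",s=1.4);P=cloud(c)
for x,y in((.4694,.0628),(.61,.1995),(.4372,-.2632)):
  s=P[(np.hypot(P[...,0]-x,P[...,1]-y)<.03)&(P[...,2]>.1)&(P[...,2]<.16)]
  if len(s):k=s[s[:,2]>s[:,2].max()-.004];print(len(k),k.mean(0).round(4))
```

```text
[0.46793398 0.06131424 0.23066034] 166.1996453786826
54 [0.4701 0.065  0.1486]
71 [0.6092 0.1988 0.1372]
28 [ 0.4386 -0.2615  0.1431]
```

View pics/s7.png

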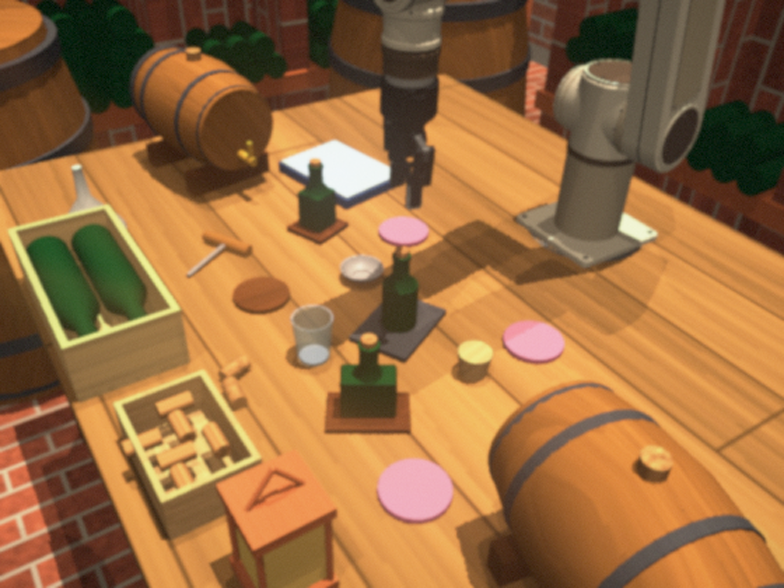

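The picture shows the flask lengthwise on the oblong coaster (368,395), the square bottle on its coaster, and the round coaster bare (261,294). The round bottle is last.

Call:
arm_command(
  slide=[
    [0,0,0],
    [0,0,3.5],
    [0,0,7.5],
    [0,0,11],
    [0,0,12.5],
  ],
  spin=[0,0,0,0,0],
)

```text
clock: 32.88
eef_pos: [0.4692, 0.0635, 0.1025]
tool_rot: [0.118, 0.993, -0.0, -0.002]
ft_force: [0.3, -0.4, -0.4]
grip_width: 0.0602
grasp_force: 0.0
```

Call:
arm_command(
  slide=[
    [0,0,0],
    [0,0,0],
    [0,0,0],
    [0,0,0],
    [0,0,0],
  ],
  spin=[0,0,0,0,0],
  jaw=5,
)

```text
clock: 33.5
eef_pos: [0.4699, 0.0627, 0.1056]
tool_rot: [0.119, 0.993, 0.0, 0.0]
ft_force: [-0.6, -1.1, -0.7]
grip_width: 0.05
grasp_force: 0.0
```

Call:
arm_command(
  slide=[
    [0,0,0.1],
    [0,0,0.1],
    [0,0,0.1],
    [0,0,0.1],
    [0,0,0.1],
  ],
  spin=[0,0,0,0,0],
  jaw=2,
)

```text
clock: 34.12
eef_pos: [0.4698, 0.0625, 0.1043]
tool_rot: [0.119, 0.993, -0.0, 0.0]
ft_force: [-0.3, -1.7, 3.7]
grip_width: 0.0244
grasp_force: 58.8
```

Call:
arm_command(
  slide=[
    [0,0,-0.5],
    [0,0,-2.5],
    [0,0,-5.5],
    [0,0,-8],
    [0,0,-8.5],
  ],
  spin=[0,0,0,0,0],
)

```text
clock: 34.75
eef_pos: [0.4703, 0.063, 0.1901]
tool_rot: [0.119, 0.993, 0.0, 0.001]
ft_force: [0.3, 0.0, -5.2]
grip_width: 0.0248
grasp_force: 59.3
```

Call:
arm_command(
  slide=[
    [-1.5,-1.1,0],
    [-4.5,-3.4,0],
    [-8,-6,0],
    [-11.5,-8.6,0],
    [-14.5,-10.9,0],
  ],
  spin=[0,0,0,0,0],
)

```text
clock: 35.38
eef_pos: [0.5851, -0.0797, 0.1867]
tool_rot: [0.12, 0.993, -0.0, -0.002]
ft_force: [0.4, -0.1, -4.1]
grip_width: 0.0248
grasp_force: 59.2
```

Call:
arm_command(
  slide=[
    [-2.8,-2.1,0],
    [-4.2,-3.2,0],
    [-4.5,-3.4,0],
    [-4.5,-3.4,1.5],
    [-4.5,-3.4,3],
  ],
  spin=[0,0,0,0,0],
)

```text
clock: 36.0
eef_pos: [0.6195, -0.1204, 0.1573]
tool_rot: [0.119, 0.993, 0.0, -0.001]
ft_force: [0.7, -0.7, -3.9]
grip_width: 0.0245
grasp_force: 59.3
```

Call:
arm_command(
  slide=[
    [0,0,1.5],
    [0,0,3],
    [0,0,4],
    [0,0,4.5],
    [0,0,4.5],
  ],
  spin=[0,0,0,0,0],
)

```text
clock: 36.62
eef_pos: [0.6204, -0.1212, 0.1139]
tool_rot: [0.119, 0.993, -0.0, -0.0]
ft_force: [0.7, 0.5, -3.5]
grip_width: 0.0246
grasp_force: 59.3
```

Run:
```python
from h import *
o=get_obs();print(o["eef_pos"])
c=camera("scene");P=cloud(c)
q=P[(np.hypot(P[...,0]-.62,P[...,1]+.121)<.045)&(P[...,2]>.035)&(P[...,2]<.085)][:,:2]
from scipy.optimize import least_squares
f=least_squares(lambda p:np.hypot(*(q-p).T)-.028,[.62,-.121],loss="soft_l1",f_scale=.002);print("round body",len(q),f.x.round(4))
save(c,"s8.png",(130,130,280,240),5)
```

```text
[ 0.62039612 -0.12120126  0.11391965]
round body 458 [ 0.6193 -0.1209]
```

View pics/s8.png

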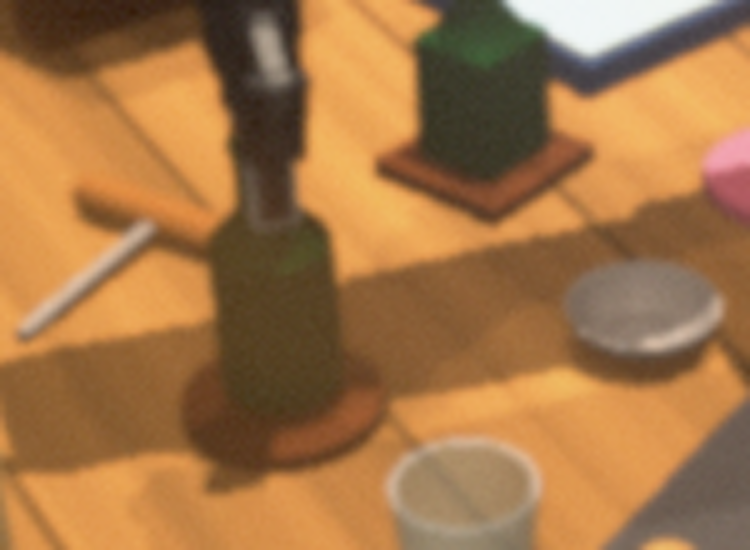

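The round bottle hangs centred over the round coaster (crop 285,400), and the square bottle sits well on its own. Lowering.

Call:
arm_command(
  slide=[
    [0,0,0.4],
    [0,0,0.7],
    [0,0,0.85],
    [0,0,0.9],
    [0,0,0.9],
  ],
  spin=[0,0,0,0,0],
)

```text
clock: 37.3
eef_pos: [0.6205, -0.1212, 0.1051]
tool_rot: [0.119, 0.993, 0.0, 0.0]
ft_force: [-1.0, -0.0, -3.6]
grip_width: 0.0247
grasp_force: 59.3
```

Call:
arm_command(
  slide=[
    [0,0,0.03],
    [0,0,0.06],
    [0,0,0.06],
    [0,0,0.06],
    [0,0,0.06],
  ],
  spin=[0,0,0,0,0],
)

```text
clock: 37.92
eef_pos: [0.6204, -0.1212, 0.1045]
tool_rot: [0.119, 0.993, 0.0, 0.0]
ft_force: [-0.1, 0.4, -4.6]
grip_width: 0.0249
grasp_force: 59.3
```

Call:
arm_command(
  slide=[
    [0,0,0.03],
    [0,0,0.06],
    [0,0,0.06],
    [0,0,0.06],
    [0,0,0.06],
  ],
  spin=[0,0,0,0,0],
)

```text
clock: 38.55
eef_pos: [0.6206, -0.1212, 0.1044]
tool_rot: [0.119, 0.993, -0.0, 0.0]
ft_force: [-0.8, -0.8, 1.3]
grip_width: 0.0245
grasp_force: 59.5
```

Call:
arm_command(
  slide=[
    [0,0,0],
    [0,0,0],
    [0,0,0],
    [0,0,0],
    [0,0,0],
  ],
  spin=[0,0,0,0,0],
  jaw=6,
)

```text
clock: 39.17
eef_pos: [0.6205, -0.1212, 0.1039]
tool_rot: [0.119, 0.993, -0.0, 0.0]
ft_force: [0.6, -0.1, 0.1]
grip_width: 0.0599
grasp_force: 0.0
```

Call:
arm_command(
  slide=[
    [0,0,-2],
    [0,0,-5],
    [0,0,-9],
    [0,0,-12.5],
    [0,0,-13.5],
  ],
  spin=[0,0,0,0,0],
)

```text
clock: 39.8
eef_pos: [0.6217, -0.1214, 0.2418]
tool_rot: [0.119, 0.993, -0.0, 0.003]
ft_force: [0.2, -0.7, -0.5]
grip_width: 0.06
grasp_force: 0.0
```

Call:
arm_command(
  slide=[
    [3,2.5,0],
    [7,5.8,0],
    [11,9.2,0],
    [15,12.5,0],
    [19,16,0],
  ],
  spin=[0,0,0,0,0],
)

```text
clock: 40.42
eef_pos: [0.4719, 0.0802, 0.2375]
tool_rot: [0.119, 0.993, -0.0, -0.001]
ft_force: [-0.4, -0.2, 0.7]
grip_width: 0.0597
grasp_force: 0.0
```

Call:
arm_command(
  slide=[
    [4,3.3,0],
    [8,6.7,0],
    [12,10,0],
    [16,13.3,0],
    [20,16.7,0],
  ],
  spin=[0,0,0,0,0],
)

```text
clock: 41.05
eef_pos: [0.3172, 0.2895, 0.2377]
tool_rot: [0.119, 0.993, -0.001, -0.001]
ft_force: [0.1, 0.1, 0.4]
grip_width: 0.0598
grasp_force: 0.0
```

Call:
arm_command(
  slide=[
    [3.5,3,0],
    [6.5,5.5,0],
    [8.5,7,0],
    [8.5,7,0],
    [8.5,7,0],
  ],
  spin=[0,0,0,0,0],
)

```text
clock: 41.68
eef_pos: [0.2528, 0.3761, 0.2381]
tool_rot: [0.119, 0.993, -0.001, -0.0]
ft_force: [-0.3, 0.2, -0.3]
grip_width: 0.0601
grasp_force: 0.0
```

Run:
```python
from h import *
for n in("top","scene"):
  c=camera(n);P=cloud(c)
  if n=="top": save(c,"t9.png",s=1.4)
  for b,x,y in(("flask",.61,.1997),("sq",.4374,-.2632),("rd",.6205,-.121)):
    s=P[(np.hypot(P[...,0]-x,P[...,1]-y)<.03)&(P[...,2]>.1)&(P[...,2]<.16)]
    k=s[s[:,2]>s[:,2].max()-.004];print(n,b,len(k),k.mean(0).round(4))
  for b,x,y in(("tum",.611,.048),("dish",.44,-.083),("bung",.433,.202)):
    q=P[(np.hypot(P[...,0]-x,P[...,1]-y)<.06)&(P[...,2]>.015)];print(b,((q.max(0)+q.min(0))/2).round(3))
```

```text
top flask 76 [0.6086 0.1967 0.1362]
top sq 74 [ 0.4372 -0.2639  0.1426]
top rd 74 [ 0.6201 -0.1219  0.1485]
tum [0.617 0.053 0.046]
dish [ 0.449 -0.085  0.02 ]
bung [0.433 0.208 0.031]
scene flask 71 [0.6097 0.1992 0.1371]
scene sq 29 [ 0.4377 -0.2607  0.1426]
scene rd 38 [ 0.6205 -0.1182  0.1492]
tum [0.617 0.054 0.047]
dish [ 0.448 -0.084  0.02 ]
bung [0.433 0.208 0.03 ]
```

View pics/t9.png

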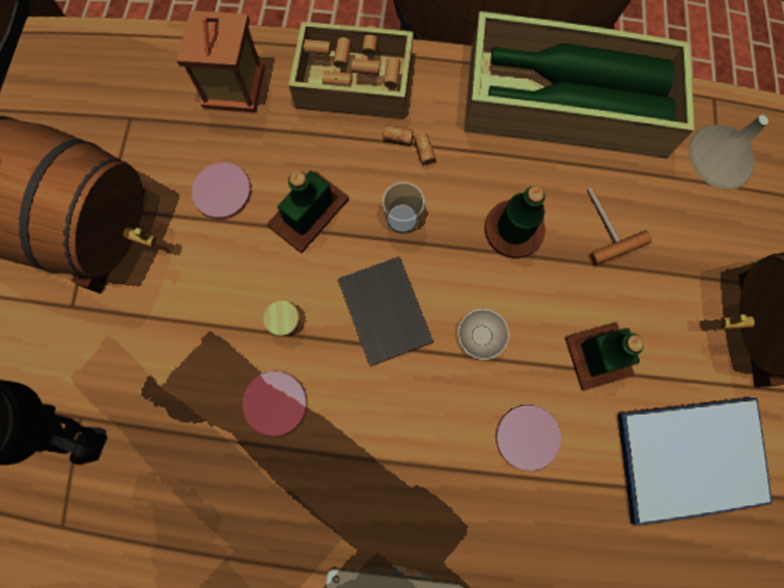

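The final view shows each bottle upright on its own coaster: flask (307,205), round (518,220), square (612,352). The slate is empty. The tumbler, dish and bung are within 1 mm of where they started.

```bash
python3 -c "
from workcell import *
print(job_done())"
```

```text
the job is handed in; nothing more can be done
None
```

I moved all three bottles to their own coasters, by way of the slate, and handed the job in at about 42 s. All three stand upright and within about 3 mm of centre by camera; the tumbler, dish and bung measured within 1 mm of where they started.

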